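# Shoot the barrel bolt on the drill jig

### The job

Lock the wheel hub into the blue drill jig with its barrel bolt: take the red knob, lift the handle up out of the notch it lies in, slide the bolt across over the hub, and lower the handle fully down into the notch of the brass keep plate, then let go. Feel for that notch and never force the handle against the notched plates (a light push is enough). Leave the hub sitting in its nest and the loose hub and nut on the bench where they are.

Things in the scene. Friction and masses are not known exactly. Their poses are not given: they have to be found in the camera images.
- jig: Fixed drill jig: blue base plate 76x208x10 mm with two rod guides (63 mm high), notched plates and hub nest (four pins, at y = +76 mm). Origin: centre of the underside, on the worktop. x points away from the robot, y along the bolt, z up. The bolt axis is parallel to y at x = 0, z = 50 mm. Position and yaw vary.
- knob (a point): Centre of the red ball knob, 18 mm diameter, at the end of the handle, an 8 mm round stem square to the bolt on the robot's side (-x of the jig), 60 mm from the bolt axis. Handle down: the knob is level with the bolt axis, 50 mm above the worktop, free on all sides; lifted, it swings up and over on an arc about the bolt axis.
- handle (a joint): Handle angle about the bolt axis, rad: 0 = fully down and level (in a notch, as at the start), up to 1.3 as it is lifted. Stiff: it stays where it is left; about 1.2 N at the knob moves it. Above 0.75 it is clear of the plates; resting on the comb's top edge it reads about 0.66, on the keep plate's about 0.63 (0.58 if pressed).
- bolt (a joint): Travel of the bolt and handle along +y of the jig, m: 0 = handle at the centre of the parked notch (start, within 1.5 mm), growing as the bolt is shot over the hub, stop at 0.077. Slides with about 2.5 N friction and stays where it is left.
- comb: The notched plates. Origin: jig x = 0, y = -60 mm (parked notch), z = 0; axes as the jig. Steel comb, 4 mm thick, 23 to 27 mm in front of the bolt axis, top edge 64 mm up, parked notch 11 mm wide. More than 25 N between handle and comb or keep plate is forcing; they are half as far from the bolt axis as the knob, so a push at the knob arrives doubled.
- comb_end (a point): Top of the comb's far end, 36 mm past the parked notch. From here the brass keep plate goes on (4 mm thick, 29 to 33 mm in front of the bolt axis, top 66 mm up). Its notch, 11 mm wide, open at the top, was set by hand and is not measured: anywhere from 43 to 71 mm of bolt travel. Feel for it, handle resting lightly on the top edge, or see it.
- hub_centre (a point): Centre (half-way up) of the light-grey wheel hub, 46 mm diameter, 21 mm high, loose in the jig's nest at jig y = +76 mm, its top 39 mm above the worktop, 4 mm below the bolt when that is shot. It must stay in its nest.
- big_hub: Another loose light-grey wheel hub, 52 mm diameter, 19 mm high, on the worktop to the right of the jig. Origin: centre of its underside. Leave it alone.
- nut: Loose steel M16 hexagon nut, 28x24x13 mm, on the worktop to the left of the jig. Origin: centre of its underside. Leave it alone.
There are look-alikes about, which are no part of the job. What is shaped like the part that bears hub_centre but green is not meant.

How it is judged (in metres and radians):
On the way, in this order (a step that is already met when the one before it is completed fails the run):
1. the handle is lifted out of the parked notch (above 0.5 rad, bolt not yet shot) (value of joint handle above 0.5 rad and value of joint bolt below 0.012 m), for 0.05 s.
2. the bolt is slid across (more than 30 mm) with the handle raised (value of joint handle above 0.5 rad and value of joint bolt above 0.03 m), for 0.05 s.
At the end, for the whole second after the job is handed in: The bolt is shot over the hub (more than 40 mm of travel), the handle lies fully down (less than 0.12 rad) in the notch of the keep plate, and the hub still sits in its nest (within 6 mm) (value of joint handle below 0.12 rad and value of joint bolt above 0.04 m and z of hub_centre in the frame of jig below 0.033 m and distance of hub_centre from where it was at the start of the episode below 0.006 m); the robot touches nothing.
It fails at once if the handle is forced against the notched plates (more than 25 N) (contact force between handle and comb above 25 N).
It fails at once if the hub is knocked out of its nest (moved more than 8 mm) (distance of hub_centre from where it was at the start of the episode above 0.008 m).
It fails at once if the loose hub or the nut on the bench is displaced (more than 15 mm) (distance of any of big_hub, nut from where it was at the start of the episode above 0.015 m).
It also fails if it takes over 72 s, if anything falls off the work surface, if the arm or the gripper's body presses on something with over 40 N, if the wrist force passes 120 N, or if a joint passes its speed limit or range.

### The arm

A 6-joint arm with a two-finger parallel gripper is mounted at the origin on a cart in front of the work surface, level with it; the furniture and walls round the work are solid. World frame = base frame: x ahead of the robot, y to its left, z up, the work surface at z = 0. Lengths are in mm, angles in rad, forces in N, time in s.
With the tool pointing down it reaches from about 275 to 775 mm from the base axis. Payload 14.6 kg.
Tool frame: the origin (TCP) lies at the very end of the fingers, on their centre line; the grasp point (between the pads) lies 19 mm behind it; z points along the fingers, y is the line along which they close (so a half turn about z gives the same grasp; the last joint's range is limited). The gripper opens to 85 mm and grips with 20 to 120 N. Pads are 22 mm wide; open, the fingers measure 114 mm over their backs; the gripper's body (76 mm by 85 mm) begins 54 mm behind the grasp point. The pads swing forward as they close: fully open they stand 13 mm farther back than shut.
Start: joints at [1.011, 0.263, -0.048, 1.259, 0, 1.415], TCP at [206.768, 482.571, 231.278] pointing down, gripper open.
Joint ranges: [-2.65, 2.65], [-0.89, 1.7], [-1.18, 1.37], [-2.13, 2.11], [-1.35, 1.29], [-3.14, 3.14]. Speed limits (rad/s): [1.89, 1.89, 2.57, 2.79, 3.14, 3.14].

### API

Orientations are given as a unit quaternion [w, x, y, z].
In Python, from cell import manip, eyes, job, nets gives the robot as it stands.
- The arm moves only by the tool play_rows, never from a script. Its argument "rows" is a list of rows, each a list of 7 numbers: the shift along the tool's x, y, z in mm, then the turn, a rotation vector about the tool's x, y, z in degrees, then the finger opening in mm, from 0 to 85.4. A call has exactly 10 rows; each row is the pose to reach, as a shift and turn from the pose commanded when the call began, along the tool's axes at that moment; what a row does not reach only later rows make up. A row lasts 1/12 s, in which the tool goes at most 41.7 mm and 7.16 degrees, less where a joint would pass 70% of its speed; a pose out of reach is approached as far as the arm can. A call with a gripper value outside its range is refused whole. The fingers move at their own pace and stop on an object; the grip force is fixed at half the most. Time passes only in rows, so rows that repeat a pose let the fingers close, or fill a call up. It gives the time, the measured TCP pose, the force, the opening and the grip force at its end, in the units of the state.
- manip.get_state(): the state, without advancing time (a new reading comes with each control period).
- eyes.camera(name): name is "side" or "top" or "wrist"; returns a dict with "image" (384x512x3 uint8, red, green, blue), "depth" (384x512 float32, mm along the optical axis (not along the pixel's ray), 0 where there is no reading), "fov_y" (degrees; the focal length in pixels is half the picture's height over the tangent of half this angle, whatever the lens; pixels are square), "cx", "cy" (the principal point, pixels), "distortion" ([k1, k2, p1, p2, k3] as OpenCV has them; the pictures are not rectified), "pose" (4x4, takes a point from camera to world coordinates); the wrist camera has in their place "tool_from_camera" (4x4, takes a point from camera to tool coordinates, whose origin is the TCP and whose axes are the flange's). Camera axes: x right, y down, z forward; pixel columns grow to the right and rows downward; lengths in mm; the calibration is good to about 2 mm. A picture is of the moment at which its call begins: read the wrist's pose just before it.
- job.finish_job(): hands the job in; it is judged then, once.
Trained networks look in a picture, given as the dict that the camera call returned (one of the last four; its "shot" number tells which), for a name from the list of things; names that differ only in an ending like _2 or _b are one class to them, and where a whole thing is asked for, a point or a joint stands for the part that bears it (a point fixed in the world has none). Each returns a list of dicts, best first, with "p" (0 to 1); they miss things now and then, are a little off and sometimes report something else, mostly with a low value. They report only what shows in the picture. A call takes as long as a camera call. They do not tell look-alikes from the thing itself.
- nets.look_for(thing, picture): "bbox" ([centre column, centre row, width, height] in pixels, round what is visible of it).
- nets.trace(thing, picture): "mask" (384x512 bool, what is visible of it) and "bbox" ([centre column, centre row, width, height] in pixels, round what is visible of it).
The state is a dict: "t": time; "qpos": joint angles; "joint_vel": joint speeds; "tau": joint torques, N m; "position": TCP position; "tcp_rot": TCP orientation; "force": force on the tool from outside, world axes, zero at the start; "moment": the same for the moment, N m; "opening": finger opening in mm; "grip_force": force on a finger pad.
Only numpy, scipy, OpenCV 4.12 (cv2) and the standard library are available. Lean on these libraries where they do the work, as an engineer would, in place of code of your own. Each camera call takes 0.05 s, during which the arm holds its last target. There are 200 camera calls.

## Working session

There is one attempt and no reset: what is moved stays moved. The work goes in short steps, Python scripts to look and compute and a tool call to move; the robot and the scene stay as the last step left them, time stands still between calls to the robot, and variables do not carry over. Pictures are saved under pics/ and viewed, at most 10 in all, crops included, and the job is handed in when it is done.

Besides the shell and the picture viewer there is one more tool, called after "Call:" in YAML: its name, and indented under it one key for each argument. play_rows: Moves the arm, as the interface text tells. Its arguments: {"type":"object","properties":{"rows":{"type":"array"}},"required":["rows"]}

```bash
mkdir -p pics; ls
cat > h.py <<'E'
import numpy as np, cv2
from cell import manip, eyes, job, nets
from scipy.spatial.transform import Rotation as R
def K(c):
    h,w=c["image"].shape[:2]; f=h/2/np.tan(np.radians(c["fov_y"])/2)
    return np.array([[f,0,c["cx"]],[0,f,c["cy"]],[0,0,1]])
def tcp(s):
    T=np.eye(4); q=s["tcp_rot"]; T[:3,:3]=R.from_quat([q[1],q[2],q[3],q[0]]).as_matrix(); T[:3,3]=s["position"]; return T
def shot(n):
    s=manip.get_state(); c=eyes.camera(n)
    c["P"]=c["pose"] if "pose" in c else tcp(s)@c["tool_from_camera"]
    return c
def ray(c,u,v):
    p=cv2.undistortPoints(np.array([[[u,v]]],float),K(c),np.array(c["distortion"],float))[0,0]
    return np.array([p[0],p[1],1.])
def world(c,u,v,d=None):
    if d is None:
        a=c["depth"][int(v)-2:int(v)+3,int(u)-2:int(u)+3]; a=a[a>0]; d=np.median(a) if a.size else np.nan
    r=ray(c,u,v)*d
    return c["P"][:3,:3]@r+c["P"][:3,3]
def tri(obs):
    A=np.zeros((3,3));b=np.zeros(3)
    for c,u,v in obs:
        d=c["P"][:3,:3]@ray(c,u,v); d/=np.linalg.norm(d); M=np.eye(3)-np.outer(d,d); A+=M; b+=M@c["P"][:3,3]
    return np.linalg.solve(A,b)
def save(c,name,crop=None,s=1):
    im=c["image"]
    if crop: x0,y0,x1,y1=crop; im=im[y0:y1,x0:x1]
    im=cv2.resize(im,None,fx=s,fy=s,interpolation=cv2.INTER_CUBIC)
    cv2.imwrite("pics/"+name,im[...,::-1])
E
python3 - <<'E'
from h import *
ims=[]
for n in ["top","side"]:
    c=shot(n); save(c,n+".png",s=1.5)
    for t in ["jig","knob","comb","hub_centre","big_hub","nut"]:
        for r in nets.look_for(t,c)[:3]:
            b=r["bbox"]; print(n,t,round(r["p"],2),np.round(b),np.round(world(c,b[0],b[1])))
s=manip.get_state(); print(s["position"],s["tcp_rot"],s["force"])
E
```

```text
pics
top jig 0.79 [242. 218.  68.  41.] [488. 284.  56.]
top jig 0.72 [250. 220.  48.  29.] [485. 259.  10.]
top knob 0.51 [266. 223.   8.  14.] [473. 210.  11.]
top comb 0.69 [262. 219.  13.  12.] [485. 226.  51.]
top hub_centre 0.63 [185. 233.  20.  13.] [443. 455.  17.]
top hub_centre 0.6 [216. 224.  22.  21.] [470. 360.  37.]
top hub_centre 0.44 [175. 162.  15.  18.] [660. 491.  17.]
top big_hub 0.78 [355. 223.  20.  18.] [473. -57.  17.]
side jig 0.92 [289. 225.  52.  72.] [465. 320.  39.]
side knob 0.68 [301. 201.  28.  10.] [470. 220.  48.]
side comb 0.46 [294. 212.  11.  32.] [489. 211.  13.]
side comb 0.22 [288. 224.  53.  70.] [465. 329.  46.]
side hub_centre 0.89 [273. 280.  26.  22.] [445. 467.  13.]
side hub_centre 0.8 [159. 265.  22.  16.] [658. 502.  13.]
side hub_centre 0.69 [280. 240.  22.  20.] [469. 369.  31.]
side big_hub 0.47 [334. 174.   8.   9.] [455. -55.  11.]
side nut 0.68 [235. 298.  13.  17.] [488. 532.   9.]
side nut 0.38 [296. 219.  14.  32.] [456. 302.  46.]
[206.78160099 482.57651687 231.29741584] [2.83529988e-06 2.01022470e-01 9.79586630e-01 3.59505051e-05] [ 0.07177239 -0.57086311  0.49132061]
```

View pics/top.png

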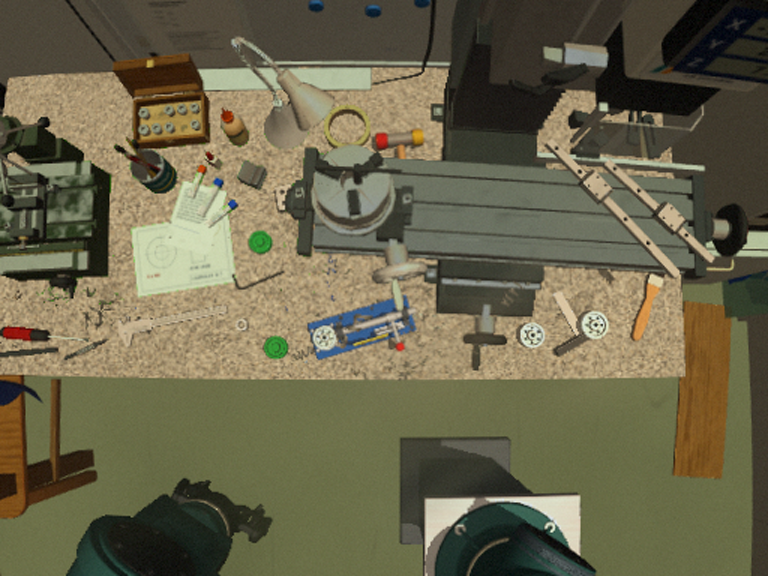

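View pics/side.png

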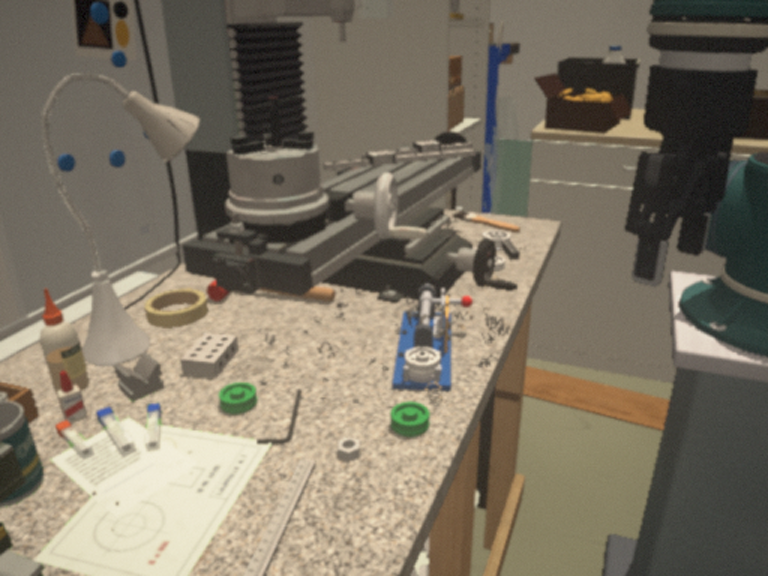

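The top view shows the blue jig around (242,218), with the red knob at about (267,231) and the hub in its nest at (216,224). In the side view the knob is at (311,200) and the nest hub at (281,240).

- **Knob look-alikes:** red hammer end at top (255,93), red screwdriver at (10,222) and red bottle caps. I choose the red ball on the jig.
- **Hub look-alikes:** green hubs at (185,232) and (173,161), loose grey hubs at (355,223) and (396,216). I choose the grey hub on the blue plate.

Run:
```python
from h import *
cs={n:shot(n) for n in ["top","side"]}
roi={"top":(255,220,280,240),"side":(295,190,320,210)}
kn=[];hb=[]
for n,c in cs.items():
    x0,y0,x1,y1=roi[n]; im=c["image"][y0:y1,x0:x1].astype(int)
    m=(im[...,0]>110)&(im[...,1]<70)&(im[...,2]<70)
    v,u=np.nonzero(m); print(n,"red",m.sum(),u.mean()+x0,v.mean()+y0); kn.append((c,u.mean()+x0,v.mean()+y0))
    L=[r for r in nets.trace("hub_centre",c) if abs(r["bbox"][0]-(216 if n=="top" else 280))<6 and abs(r["bbox"][1]-(224 if n=="top" else 240))<8]
    if L: hb.append((c,*L[0]["bbox"][:2])); print(L[0]["bbox"])
print("knob",tri(kn)); print("hub",tri(hb))
c=cs["top"]; im=c["image"].astype(int)
m=((im[...,2]>im[...,0]+40)&(im[...,2]>im[...,1]+25)); m[:190]=0;m[250:]=0;m[:,:195]=0;m[:,290:]=0
v,u=np.nonzero(m); P=[]
for a,b in zip(u,v):
    r=c["P"][:3,:3]@ray(c,a,b); o=c["P"][:3,3]; P.append((o+r*(10-o[2])/r[2])[:2])
print("jig rect",cv2.minAreaRect(np.array(P,np.float32)))
# heights round the jig
for y in range(150,421,15):
    pass
H={}
for v in range(170,245,1):
  for u in range(200,300,1):
    w=world(c,u,v)
    if np.isfinite(w[2]):
        k=(int(w[0]//20)*20,int(w[1]//20)*20); H[k]=max(H.get(k,-9),w[2])
for x in range(600,400,-20): print(x,[int(H.get((x,y),-1)) for y in range(420,120,-20)])
```

```text
top red 22 266.09090909090907 230.9090909090909
[216.8, 224.8, 21.5, 18.7]
side red 25 310.6 201.04
[281.2, 240.9, 22.4, 20.6]
knob [450.46024286 212.70011925  48.04808619]
hub [468.5834146  358.35587191  23.84402787]
jig rect ((490.9863586425781, 287.1875), (73.9136962890625, 205.14830017089844), 16.951448440551758)
600 [-1, 0, 119, 1, 1, 0, 0, 0, 1, 193, 204, 204, 126, 127, 129]
580 [-1, 0, 0, 0, 0, 0, 0, 0, 1, 220, 232, 233, 228, 212, 13]
560 [-1, 0, 0, 0, 0, 0, 0, 0, 198, 225, 234, 233, 228, 204, 1]
540 [-1, 0, 0, 0, 0, 0, 0, 0, 1, 188, 156, 156, 10, 0, 0]
520 [-1, 0, 0, 0, 1, 0, 7, 9, 10, 10, 157, 157, 58, 8, 0]
500 [-1, 0, 5, 9, 10, 10, 36, 59, 60, 55, 152, 156, 58, 6, 0]
480 [-1, 0, 24, 32, 32, 59, 59, 60, 55, 55, 52, 51, 11, 7, 0]
460 [-1, 0, 29, 36, 37, 59, 55, 26, 12, 60, 57, 50, 7, 2, 0]
440 [-1, 1, 10, 31, 33, 56, 14, 26, 11, 1, 1, 56, 0, 0, 0]
420 [-1, 11, 4, 9, 9, 6, 1, 0, 0, 0, 0, 0, 2, 0, 0]
```

```bash
cat >> h.py <<'E'
PSI=np.radians(16.7)
def tgtR(th,psi=None):
    psi=PSI if psi is None else psi; th=np.radians(th)
    z=np.array([np.sin(th)*np.cos(psi),np.sin(th)*np.sin(psi),-np.cos(th)]); y=np.array([-np.sin(psi),np.cos(psi),0])
    return np.c_[np.cross(y,z),y,z]
def row(pos,Rt):
    T=tcp(manip.get_state()); d=T[:3,:3].T@(np.array(pos)-T[:3,3]); r=R.from_matrix(T[:3,:3].T@Rt).as_rotvec(degrees=True)
    return np.round(d,1),np.round(r,2)
E
python3 - <<'E'
from h import *
c=shot("wrist"); T=c["tool_from_camera"]; print(np.round(T,3),c["fov_y"],c["cx"],c["cy"])
th=35;Rt=tgtR(th); kn=np.array([450,213,48]); jy=Rt[:,1]
p=kn+30*jy-170*Rt[:,2]; print(p,row(p,Rt))
Pc=p+Rt@T[:3,3]; print("cam",Pc); Rc=Rt@T[:3,:3]
for q in (kn,kn+30*jy,kn+77*jy+30*np.r_[np.cos(PSI),np.sin(PSI),0]):
    l=Rc.T@(q-Pc); f=K(c)[0,0]; print(l, l[:2]/l[2]*f+[c["cx"],c["cy"]])
E
```

```text
[[-0.00000e+00 -9.63000e-01 -2.68000e-01  6.78000e+01]
 [ 1.00000e+00 -0.00000e+00 -1.00000e-03 -1.08300e+00]
 [ 1.00000e-03 -2.68000e-01  9.63000e-01 -1.42775e+02]
 [ 0.00000e+00  0.00000e+00  0.00000e+00  1.00000e+00]] 64.05283237183617 253.64621970490492 191.02906634414154
[347.98383415 213.71472695 187.25584753] (array([-235.7, -191.5,   44. ]), array([-12.18, -33.56, -38.62]))
cam [216.66046817 173.18505859 265.32206585]
[-28.65469229 -18.41562316 319.53281586] [226.11998353 173.33867249]
[  1.34529728 -18.4188343  319.50800981] [254.9386379  173.33421412]
[ 48.36647139   0.64635713 342.62786408] [296.97617836 191.60811681]
```

Call:
play_rows:
  rows:
    - [-235.7,-191.5,44,-12.18,-33.56,-38.62,60]
    - [-235.7,-191.5,44,-12.18,-33.56,-38.62,60]
    - [-235.7,-191.5,44,-12.18,-33.56,-38.62,60]
    - [-235.7,-191.5,44,-12.18,-33.56,-38.62,60]
    - [-235.7,-191.5,44,-12.18,-33.56,-38.62,60]
    - [-235.7,-191.5,44,-12.18,-33.56,-38.62,60]
    - [-235.7,-191.5,44,-12.18,-33.56,-38.62,60]
    - [-235.7,-191.5,44,-12.18,-33.56,-38.62,60]
    - [-235.7,-191.5,44,-12.18,-33.56,-38.62,60]
    - [-235.7,-191.5,44,-12.18,-33.56,-38.62,60]

```text
t: 1.78
position: [347.6, 211.4, 186.7]
tcp_rot: [0.298, -0.137, 0.944, 0.043]
force: [1.1, -0.1, 1.3]
opening: 59.8
grip_force: 0.0
```

Call:
play_rows:
  rows:
    - [0,0,20,0,0,0,60]
    - [0,0,40,0,0,0,60]
    - [0,0,60,0,0,0,60]
    - [0,0,75,0,0,0,60]
    - [0,0,75,0,0,0,60]
    - [0,0,75,0,0,0,60]
    - [0,0,75,0,0,0,60]
    - [0,0,75,0,0,0,60]
    - [0,0,75,0,0,0,60]
    - [0,0,75,0,0,0,60]

```text
t: 2.62
position: [389.2, 226.2, 126.6]
tcp_rot: [0.298, -0.138, 0.943, 0.044]
force: [-0.3, -0.1, -0.1]
opening: 59.9
grip_force: 0.0
```

Run:
```python
from h import *
c=shot("wrist"); np.savez("w1.npz",image=c["image"],depth=c["depth"],P=c["P"])
print(row([390,213,125],tgtR(35)))
im=c["image"].astype(int); m=(im[...,0]>100)&(im[...,1]<70)&(im[...,2]<70)
n,l,st,ce=cv2.connectedComponentsWithStats(m.astype(np.uint8))
for i in range(1,n):
    if st[i,4]>40: print(st[i],ce[i],world(c,*ce[i]))
save(c,"w1.png",(120,60,420,285),2.6)
for t in ["knob","comb","hub_centre","jig"]:
    for r in nets.look_for(t,c)[:2]: print(t,r["p"],np.round(r["bbox"]))
```

```text
(array([  3.3, -12.8,  -0.6]), array([ 0.01,  0.06, -0.01]))
[202 185  23  20 355] [212.91549296 194.70704225] [443.73496621 208.60015503  55.89619058]
[185 312  14  13 136] [191.39705882 318.06617647] [866.01037588 243.68614817  26.26409291]
knob 0.98 [213. 209.  24.  48.]
comb 0.9 [256. 206. 122.  51.]
comb 0.62 [245. 215. 157.  56.]
hub_centre 0.72 [357. 212.  48.  37.]
hub_centre 0.64 [442. 204.  49.  36.]
jig 0.72 [278. 209. 221.  72.]
```

View pics/w1.png

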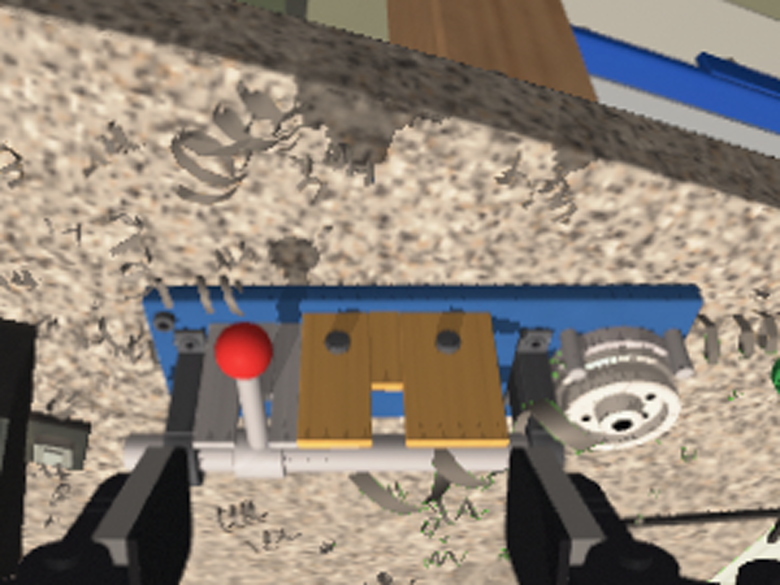

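The crop shows the red knob at crop (244,351), full-picture (213.8,195). The stem goes down to the bolt. The brass keep plate has a notch at crop u 372–405, top edge v≈444, full-picture u≈263–276, v≈231. The light-grey hub sits in the nest at right, so the choice is right.

Run:
```python
from h import *
c=shot("wrist"); g=c["image"].astype(int); o=c["P"][:3,3]
A=np.array([[np.cos(PSI),-np.sin(PSI)],[np.sin(PSI),np.cos(PSI)]])
def onz(u,v,z):
    r=c["P"][:3,:3]@ray(c,u,v); p=o+r*(z-o[2])/r[2]; return np.r_[A.T@p[:2],z]
for v in (224,226,228): # brass score profile
    s=g[v,225:325,0]-g[v,225:325,2]; d=np.diff(s.astype(float))
    print(v,[(i+225.5,int(d[i])) for i in range(len(d)) if abs(d[i])>18])
for v in (205,210,216,222): print(v, g[v,205:236].sum(1)//3)
col=g[220:240,250]; print((col[:,0]-col[:,2]))
im=g; m=(im[...,0]>100)&(im[...,1]<70)&(im[...,2]<70); m[260:]=0
vv,uu=np.nonzero(m); (cx,cy),rad=cv2.minEnclosingCircle(np.c_[uu,vv].astype(np.float32)); print("knob",cx,cy,rad,"dist",K(c)[0,0]*9/rad)
k=onz(cx,cy,50); print("knob jig",k,"world",A@k[:2])
for u in (234.6,263.1,275.8,315.4): print(u,onz(u,231,66)-k)
```

```text
224 [(233.5, 33), (234.5, 38), (262.5, -24), (275.5, 36), (314.5, -25), (322.5, -25)]
226 [(233.5, 43), (234.5, 29), (262.5, -37), (275.5, 31), (314.5, -23), (322.5, -24)]
228 [(233.5, 52), (234.5, 22), (262.5, -53), (275.5, 75), (315.5, -59)]
205 [102 100 102 116 118 116 115 116 114 114 112 109 122 111 103  82  86  88
  88  88  83  88  95 104 107 109 107 107 107 109 107]
210 [101 101 101 104 103 102 121 181 205 210 208 200 186 167 141  99  88  87
  89  80  92 103 104 106 108 109 106 107 107 108 106]
216 [100 102 104 104 103 104  91 103 177 204 210 208 201 186 167 138  95 107
 110 112 105 105 104 107 109 108 106 106 107 105 102]
222 [101 104 105 105 104 101 101 175 150 148 195 210 209 201 187 165 137 102
 174 127 104 104 105 107 105 106 105 107 108 106 101]
[ 83  84  84  84  83  84  84  84  84  85 136 143 100  39  15  17  18  20
  18  17]
knob 213.60305786132812 195.04962158203125 11.122584342956543 dist 248.37240978451567
knob jig [491.77611164  71.50355349  50.        ] world [450.48692386 209.80475109]
234.6 [28.42935753 16.11937049 16.        ]
263.1 [28.41576345 40.11087944 16.        ]
275.8 [28.43957718 50.80702139 16.        ]
315.4 [28.63414972 84.33326737 16.        ]
```

Run:
```python
from h import *
T=tcp(manip.get_state())
for k in ([450.5,209.8,50],[450.5,212.7,48]): print(T[:3,:3].T@(np.array(k)-T[:3,3]))
```

```text
[ -0.67608174 -33.16954526  93.19537471]
[ -0.21057517 -30.39180368  95.31137455]
```

Call:
play_rows:
  rows:
    - [0,-15,10,0,0,0,40]
    - [0,-32.5,20,0,0,0,40]
    - [-0.5,-32.5,35,0,0,0,40]
    - [-0.5,-32.5,50,0,0,0,40]
    - [-0.5,-32.5,65,0,0,0,40]
    - [-0.5,-32.5,80,0,0,0,40]
    - [-0.5,-32.5,80,0,0,0,40]
    - [-0.5,-32.5,80,0,0,0,40]
    - [-0.5,-32.5,80,0,0,0,40]
    - [-0.5,-32.5,80,0,0,0,40]

```text
t: 3.75
position: [442.7, 208.3, 61.4]
tcp_rot: [0.298, -0.139, 0.943, 0.044]
force: [-0.8, -0.3, 0.2]
opening: 39.8
grip_force: 0.0
```

```bash
cat > look.py <<'E'
from h import *
import sys
c=shot("wrist"); im=c["image"].astype(int); s=manip.get_state()
m=(im[...,0]>100)&(im[...,1]<70)&(im[...,2]<70); m[300:]=0
n,l,st,ce=cv2.connectedComponentsWithStats(m.astype(np.uint8)); i=1+np.argmax(st[1:,4])
v,u=np.nonzero(l==i); (cx,cy),rad=cv2.minEnclosingCircle(np.c_[u,v].astype(np.float32))
d=K(c)[0,0]*9/rad; T=tcp(s); w=world(c,cx,cy,d); print("knob px",cx,cy,rad,"tool",T[:3,:3].T@(w-T[:3,3]),"world",w)
print(s["position"],s["force"],s["opening"],s["grip_force"])
if len(sys.argv)>1: save(c,sys.argv[1],(130,100,390,384),2.1)
E
python3 look.py w2.png
```

```text
knob px 253.95082092285156 234.0737762451172 16.085153579711914 tool [-0.71422681 -0.7758916  15.93335293] world [452.38196018 210.35349762  48.8042331 ]
[442.83001618 208.29758004  61.43425416] [-0.18515057 -0.41614664 -1.80788234] 40.44385042335763 0.0
```

View pics/w2.png

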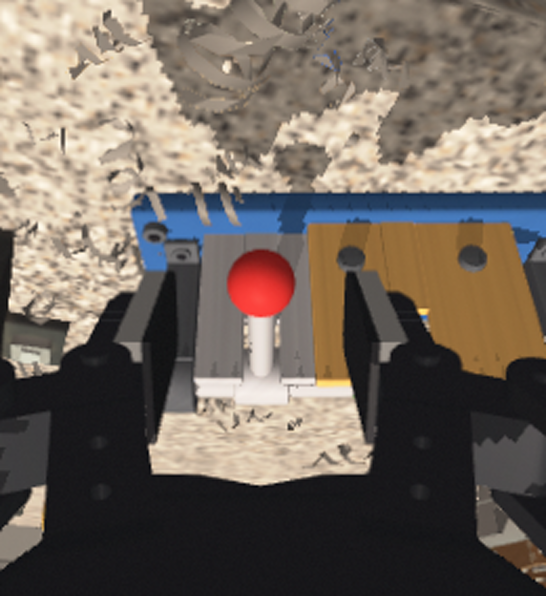

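The knob (crop 261,284) is midway between the finger tips (crop 176 and 347), so the gripper is centred. Next I advance and close in stages.

Call:
play_rows:
  rows:
    - [0,0,8,0,0,0,40]
    - [0,0,16,0,0,0,40]
    - [-0.5,0,24,0,0,0,36]
    - [-0.5,0,32,0,0,0,30]
    - [-0.5,0,32,0,0,0,24]
    - [-0.5,0,32,0,0,0,22]
    - [-0.5,0,32,0,0,0,20.5]
    - [-0.5,0,32,0,0,0,20]
    - [-0.5,0,32,0,0,0,20]
    - [-0.5,0,32,0,0,0,20]

```text
t: 4.63
position: [460.8, 213.7, 35.0]
tcp_rot: [0.298, -0.138, 0.944, 0.044]
force: [0.2, -0.2, 0.5]
opening: 19.6
grip_force: 0.0
```

```bash
python3 look.py
```

```text
knob px 253.93881225585938 262.2023010253906 19.92865753173828 tool [  0.11656241  -0.8128937  -18.23779918] world [450.97071577 209.85450407  49.84078974]
[460.85549634 213.66917471  34.97367493] [ 0.59181957 -0.30676352  0.37476862] 19.79976624573196 0.0
```

Call:
play_rows:
  rows:
    - [0,0,0,0,0,0,19]
    - [0,0,0,0,0,0,18.5]
    - [0,0,0,0,0,0,18]
    - [0,0,0,0,0,0,17]
    - [0,0,0,0,0,0,16]
    - [0,0,0,0,0,0,14]
    - [0,0,0,0,0,0,12]
    - [0,0,0,0,0,0,10]
    - [0,0,0,0,0,0,10]
    - [0,0,0,0,0,0,10]

```text
t: 5.52
position: [460.7, 213.7, 34.7]
tcp_rot: [0.297, -0.139, 0.944, 0.044]
force: [-4.5, 2.2, 4.9]
opening: 14.3
grip_force: 58.4
```

```bash
python3 look.py w3.png
```

```text
knob px 253.99267578125 262.8974914550781 19.922332763671875 tool [ -0.18282697  -0.77966216 -18.20081814] world [451.12493715 210.00604996  49.691934  ]
[460.75562366 213.71341787  34.67806107] [-4.91643856  2.50188286  4.1537357 ] 14.850589129515347 58.37817370891571
```

View pics/w3.png

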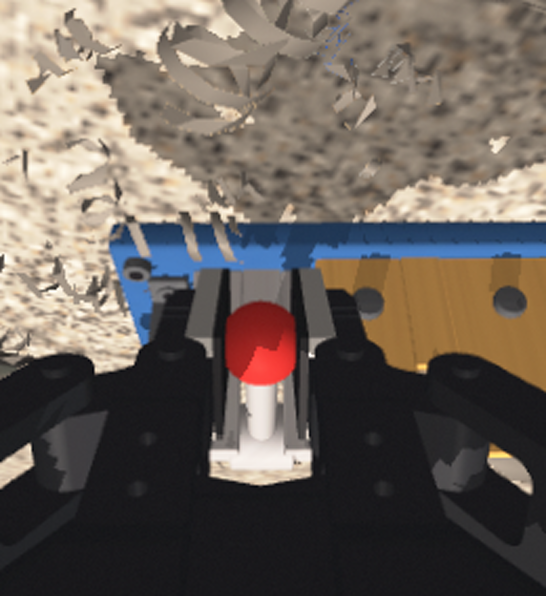

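The knob (crop 261,343) is held centrally between the pads. Now I lift along the arc.

Call:
play_rows:
  rows:
    - [-3.7,0,-4.7,0,0,0,10]
    - [-7.8,0,-9.1,0,0,0,10]
    - [-12.4,0,-13,0,0,0,10]
    - [-17.3,0,-16.4,0,0,0,10]
    - [-22.5,0,-19.3,0,0,0,10]
    - [-28,0,-21.7,0,0,0,10]
    - [-33.7,0,-23.6,0,0,0,10]
    - [-39.6,0,-24.8,0,0,0,10]
    - [-42.6,0,-25.2,0,0,0,10]
    - [-42.6,0,-25.2,0,0,0,10]

```text
t: 6.4
position: [481.5, 219.7, 80.5]
tcp_rot: [0.298, -0.138, 0.943, 0.044]
force: [0.4, -0.2, 0.0]
opening: 10.0
grip_force: 0.0
```

```bash
python3 look.py
```

```text
knob px 252.6842041015625 207.0631561279297 19.7130069732666 tool [ 23.01648484  -1.4207565  -10.08836211] world [457.76100339 211.12817488  75.04584818]
[480.9521472  219.56362994  80.00227029] [0.45020595 0.9486532  0.35333952] 9.947596392166457 0.0
```

The knob slipped out part way: it now stands at about 0.43 rad. I back off, re-straddle it and check the grip before lifting on.

Call:
play_rows:
  rows:
    - [0,0,-20,0,0,0,12]
    - [0,0,-40,0,0,0,20]
    - [10,-0.6,-45,0,0,0,28]
    - [23,-0.6,-45,0,0,0,30]
    - [23,-0.6,-45,0,0,0,30]
    - [23,-0.6,-30,0,0,0,30]
    - [23,-0.6,-15,0,0,0,30]
    - [23,-0.6,-5,0,0,0,30]
    - [23,-0.6,5,0,0,0,28]
    - [23,-0.6,5,0,0,0,24]

```text
t: 7.28
position: [465.8, 214.4, 60.8]
tcp_rot: [0.297, -0.138, 0.944, 0.044]
force: [-0.0, -0.1, 0.5]
opening: 23.7
grip_force: 0.0
```

```bash
python3 look.py
```

```text
knob px 254.09616088867188 263.6346130371094 19.65060806274414 tool [ -1.61491765  -0.77099082 -15.8405024 ] world [458.09306918 211.30388145  75.24204728]
[465.27879409 214.26284301  61.32321809] [-0.42383037 -0.26693602  0.37285031] 24.255441077410573 0.0
```

Call:
play_rows:
  rows:
    - [-1.6,0,0,0,0,0,20]
    - [-1.6,0,0,0,0,0,16]
    - [-1.6,0,0,0,0,0,12]
    - [-1.6,0,0,0,0,0,10]
    - [-1.6,0,0,0,0,0,10]
    - [-1.6,0,0,0,0,0,10]
    - [-1.6,0,0,0,0,0,10]
    - [-1.6,0,0,0,0,0,10]
    - [-1.6,0,0,0,0,0,10]
    - [-1.6,0,0,0,0,0,10]

```text
t: 8.17
position: [466.3, 214.7, 63.3]
tcp_rot: [0.297, -0.138, 0.944, 0.044]
force: [-5.3, -1.5, 3.5]
opening: 14.5
grip_force: 58.6
```

```bash
python3 look.py
```

```text
knob px 253.8819580078125 257.6594543457031 19.515329360961914 tool [  0.72013044  -0.83132486 -14.95691863] world [457.76022757 211.24611932  75.09152709]
[466.29937073 214.67616251  63.24935913] [-5.02365204 -1.02462743  3.29957539] 14.3279247002794 58.59254479408264
```

Call:
play_rows:
  rows:
    - [-0.6,0,-0.3,0,0,0,10]
    - [-1.2,0,-0.6,0,0,0,10]
    - [-1.8,0,-1,0,0,0,10]
    - [-2.5,0,-1.3,0,0,0,10]
    - [-3.1,0,-1.6,0,0,0,10]
    - [-3.7,0,-2,0,0,0,10]
    - [-3.7,0,-2,0,0,0,10]
    - [-3.7,0,-2,0,0,0,10]
    - [-3.7,0,-2,0,0,0,10]
    - [-3.7,0,-2,0,0,0,10]

```text
t: 9.05
position: [468.2, 215.2, 67.0]
tcp_rot: [0.297, -0.138, 0.944, 0.044]
force: [-5.3, -1.9, 1.0]
opening: 14.4
grip_force: 58.6
```

```bash
python3 look.py
```

```text
knob px 253.8819580078125 257.6594543457031 19.515329360961914 tool [  0.69462981  -0.84697797 -14.95429019] world [459.62896895 211.80322635  78.85092862]
[468.14155242 215.24201694  66.9959162 ] [-5.42768824 -0.65696291  0.27556883] 14.411487729190704 58.608049750328064
```

Call:
play_rows:
  rows:
    - [-1.4,0,-0.6,0,0,0,10]
    - [-2.8,0,-1.2,0,0,0,10]
    - [-4.1,0,-1.8,0,0,0,10]
    - [-5.5,0,-2.4,0,0,0,10]
    - [-7.4,0,-3,0,0,0,10]
    - [-9.3,0,-3.6,0,0,0,10]
    - [-11.2,0,-4.2,0,0,0,10]
    - [-11.2,0,-4.2,0,0,0,10]
    - [-11.2,0,-4.2,0,0,0,10]
    - [-11.2,0,-4.2,0,0,0,10]

```text
t: 9.93
position: [477.7, 217.8, 79.1]
tcp_rot: [0.3, -0.138, 0.943, 0.044]
force: [7.3, 1.8, -3.9]
opening: 13.2
grip_force: 68.7
```

```bash
python3 look.py
```

```text
knob px 254.08389282226562 237.736572265625 19.927553176879883 tool [ 10.85735095  -0.74622969 -15.17243332] world [460.97502712 212.03931338  85.17080897]
[477.6487927  217.81258886  79.06372351] [ 7.25672844  1.97188474 -4.32628866] 13.448754791947605 68.73040795326233
```

The grip held through 0.5 rad, but the ball creeps out of the pads: the handle is now at about 0.63. I finish the lift by pushing up from underneath with the fingers shut.

Call:
play_rows:
  rows:
    - [0,0,0,0,0,0,26]
    - [0,0,0,0,0,0,26]
    - [0,0,-20,0,0,0,26]
    - [0,0,-40,0,0,0,15]
    - [17,0,-40,0,0,0,0]
    - [38,0,-40,0,0,0,0]
    - [38,0,-40,0,0,0,0]
    - [38,0,-30,0,0,0,0]
    - [38,0,-15,0,0,0,0]
    - [38,0,-7,0,0,0,0]

```text
t: 10.82
position: [442.7, 207.5, 61.1]
tcp_rot: [0.298, -0.138, 0.943, 0.044]
force: [0.4, 0.3, 0.1]
opening: 0.1
grip_force: 0.0
```

```bash
python3 look.py
```

```text
Traceback (most recent call last):
  File "look.py", line 5, in <module>
    n,l,st,ce=cv2.connectedComponentsWithStats(m.astype(np.uint8)); i=1+np.argmax(st[1:,4])
                                                                        ~~~~~~~~~^^^^^^^^^^
ValueError: attempt to get argmax of an empty sequence
```

Call:
play_rows:
  rows:
    - [-4,0,0,0,0,0,0]
    - [-7,0,0,0,0,0,0]
    - [-10,0,0,0,0,0,0]
    - [-13,0,0,0,0,0,0]
    - [-16,0,0,0,0,0,0]
    - [-19,0,0,0,0,0,0]
    - [-22,0,0,0,0,0,0]
    - [-22,0,0,0,0,0,0]
    - [-18,0,-20,0,0,0,0]
    - [-5,0,-45,0,0,0,0]

```text
t: 11.7
position: [421.9, 201.1, 101.3]
tcp_rot: [0.298, -0.138, 0.944, 0.044]
force: [-0.3, -0.1, 1.4]
opening: -0.3
grip_force: 0.0
```

```bash
python3 look.py
```

```text
Traceback (most recent call last):
  File "look.py", line 5, in <module>
    n,l,st,ce=cv2.connectedComponentsWithStats(m.astype(np.uint8)); i=1+np.argmax(st[1:,4])
                                                                        ~~~~~~~~~^^^^^^^^^^
ValueError: attempt to get argmax of an empty sequence
```

Call:
play_rows:
  rows:
    - [-10,0,-15,0,0,0,15]
    - [-20,0,-15,0,0,0,30]
    - [-20,0,-15,0,0,0,40]
    - [-20,0,-15,0,0,0,40]
    - [-20,0,-15,0,0,0,40]
    - [-20,0,-15,0,0,0,40]
    - [-20,0,-15,0,0,0,40]
    - [-20,0,-15,0,0,0,40]
    - [-20,0,-15,0,0,0,40]
    - [-20,0,-15,0,0,0,40]

```text
t: 12.58
position: [427.8, 203.1, 124.3]
tcp_rot: [0.297, -0.138, 0.944, 0.044]
force: [1.2, -0.5, 0.1]
opening: 40.1
grip_force: 0.0
```

```bash
python3 look.py w4.png
```

```text
knob px 253.6748809814453 236.81390380859375 12.730369567871094 tool [-20.9119353   -0.94197191  57.34333308] world [476.00450124 216.56283574  89.35557047]
[427.82395691 203.09631515 124.33759685] [-0.13349654  0.35162927  1.11119148] 39.7921838998726 0.0
```

View pics/w4.png

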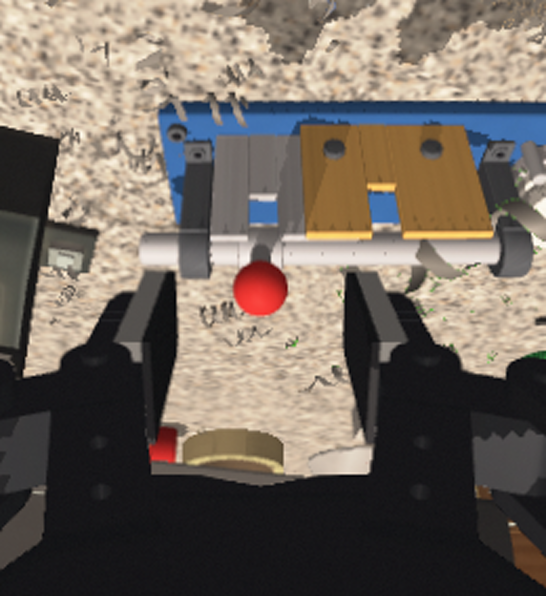

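```bash
cat > arc.py <<'E'
from h import *
from scipy.optimize import minimize
A=np.array([[np.cos(PSI),-np.sin(PSI)],[np.sin(PSI),np.cos(PSI)]])
K0=np.array([451.0,210.3]) # knob, parked, handle down (world xy, wrist-camera frame)
def knobpos(a,b):
    j=A.T@K0+[60*(1-np.cos(a)),b]; return np.r_[A@j,50+60*np.sin(a)]
def fit(c,u,v):
    d=c["P"][:3,:3]@ray(c,u,v); d/=np.linalg.norm(d)
    f=lambda p: np.linalg.norm(np.cross(knobpos(p[0],p[1]*20)-c["P"][:3,3],d))
    r=min((minimize(f,[a0,b0],method="Nelder-Mead") for a0 in (.2,.8) for b0 in (0,2)),key=lambda r:r.fun)
    return r.x[0],r.x[1]*20,r.fun
def knob(c):
    im=c["image"].astype(int)
    m=(im[...,0]>100)&(im[...,1]<70)&(im[...,2]<70); m[300:]=0
    n,l,st,ce=cv2.connectedComponentsWithStats(m.astype(np.uint8)); i=1+np.argmax(st[1:,4])
    v,u=np.nonzero(l==i); return cv2.minEnclosingCircle(np.c_[u,v].astype(np.float32))
if __name__=="__main__":
    import sys
    s=manip.get_state(); c=shot("wrist"); (u,v),r=knob(c); a,b,e=fit(c,u,v); T=tcp(s); w=knobpos(a,b)
    print("px",u,v,r,"angle",a,"bolt",b,"miss",e,"knob",w,"in tool",T[:3,:3].T@(w-T[:3,3]))
    print(s["position"],s["force"],s["opening"],s["grip_force"],s["t"])
    if len(sys.argv)>1: save(c,sys.argv[1],(130,100,390,384),2.1)
E
python3 arc.py
python3 - <<'E'
from arc import *
c=shot("wrist"); g=c["image"].astype(int); o=c["P"][:3,3]
for v in (198,202,205,208,210,212): 
    sm=g[v,225:340]; d=np.diff((sm[:,2]-sm[:,0]).astype(float)); print(v,[(i+225.5,int(d[i])) for i in range(len(d)) if abs(d[i])>22])
def onz(u,v,z):
    r=c["P"][:3,:3]@ray(c,u,v); p=o+r*(z-o[2])/r[2]; return A.T@p[:2]
print(onz(255,211.5,64),onz(313.3,213,66), onz(313.3,213,66)-onz(255,211.5,64))
E
```

```text
px 253.6748809814453 236.81390380859375 12.730369567871094 angle 0.8136379793781957 bolt -1.200579143932889 miss 9.240850130424845e-05 knob [469.34101246 214.54912106  93.60744542] in tool [-17.64795581  -0.95657799  49.8679204 ]
[427.82395691 203.09631515 124.33759685] [-0.13349654  0.35162927  1.11119148] 39.7921838998726 0.0 12.6333
198 [(247.5, 50), (248.5, 60), (261.5, -93), (262.5, -23), (274.5, -49), (305.5, 193), (318.5, -120), (319.5, -72)]
202 [(247.5, 52), (248.5, 61), (261.5, -83), (262.5, -32), (274.5, -49), (305.5, 108), (306.5, 93), (319.5, -174)]
205 [(247.5, 53), (248.5, 61), (261.5, -75), (262.5, -42), (274.5, -45), (306.5, 197), (319.5, -100), (320.5, -91)]
208 [(274.5, -34), (275.5, -44), (306.5, 33), (320.5, -34)]
210 [(274.5, -29), (275.5, -95), (306.5, 55), (307.5, 61), (320.5, -43), (321.5, -52)]
212 [(274.5, -48), (275.5, -67), (306.5, 99), (307.5, 32), (320.5, -50), (321.5, -81)]
[522.87635261  71.66036924] [522.1486941  116.44266901] [-0.72765851 44.78229977]
```

Call:
play_rows:
  rows:
    - [-10,0,5,0,0,0,40]
    - [-17.6,0,15,0,0,0,40]
    - [-17.6,0,27,0,0,0,40]
    - [-17.6,0,40,0,0,0,40]
    - [-17.6,0,53,0,0,0,40]
    - [-17.6,0,65,0,0,0,36]
    - [-17.6,0,65,0,0,0,28]
    - [-17.6,0,65,0,0,0,23]
    - [-17.6,0,65,0,0,0,20]
    - [-17.6,0,65,0,0,0,19.5]

```text
t: 13.57
position: [477.5, 218.0, 81.9]
tcp_rot: [0.298, -0.138, 0.943, 0.044]
force: [0.7, 0.0, -0.4]
opening: 19.4
grip_force: 0.0
```

```bash
python3 arc.py
```

```text
px 253.6010284423828 257.76727294921875 19.323122024536133 angle 0.8140054730080679 bolt -1.1773850423737757 miss 7.11229091798028e-05 knob [469.3496996  214.57594277  93.62258745] in tool [  0.48124855  -0.9655763  -14.60460453]
[477.48269988 218.02441771  81.94265858] [ 0.70127489  0.04530965 -0.35502133] 19.429087868352592 0.0 13.5667
```

Call:
play_rows:
  rows:
    - [0,4,0,0,0,0,19.5]
    - [0,10,0,0,0,0,19.5]
    - [0,16,0,0,0,0,19.5]
    - [0,22,0,0,0,0,19.5]
    - [0,28,0,0,0,0,19.5]
    - [0,34,0,0,0,0,19.5]
    - [0,40,0,0,0,0,19.5]
    - [0,44,0,0,0,0,19.5]
    - [0,46,0,0,0,0,19.5]
    - [0,46,0,0,0,0,19.5]

```text
t: 14.45
position: [463.9, 262.6, 81.2]
tcp_rot: [0.297, -0.139, 0.944, 0.044]
force: [-0.0, -0.6, -0.3]
opening: 19.4
grip_force: 0.1
```

```bash
python3 arc.py
```

```text
px 251.8225860595703 259.3387145996094 19.24095344543457 angle 0.8137446359222995 bolt 44.60535286875766 miss 7.769471513994041e-05 knob [456.1826511  258.42440972  93.61184065] in tool [ -0.07253349  -1.78884363 -15.09064544]
[463.89583268 262.61790213  81.20804068] [-0.04453007 -0.55432703 -0.34355432] 19.360702693760896 0.07879690267145634 14.45
```

Call:
play_rows:
  rows:
    - [0,0.3,0,0,0,0,19.5]
    - [0,0.6,0,0,0,0,19.5]
    - [0,0.6,0,0,0,0,19.5]
    - [0,0.2,0,0,0,0,23]
    - [0,-0.5,0,0,0,0,30]
    - [0,-0.5,-20,0,0,0,36]
    - [0,-0.5,-40,0,0,0,40]
    - [0,-0.5,-60,0,0,0,40]
    - [0,-0.5,-60,0,0,0,40]
    - [0,-0.5,-60,0,0,0,40]

```text
t: 15.33
position: [431.7, 251.8, 131.4]
tcp_rot: [0.299, -0.138, 0.943, 0.044]
force: [1.0, -0.9, -0.4]
opening: 40.1
grip_force: 0.0
```

```bash
python3 arc.py w5.png
python3 - <<'E'
from arc import *
c=shot("wrist"); g=c["image"].astype(int); o=c["P"][:3,3]
def onz(u,v,z):
    r=c["P"][:3,:3]@ray(c,u,v); p=o+r*(z-o[2])/r[2]; return A.T@p[:2]
for v in range(188,232,4):
    sm=g[v,215:300]; d=np.diff((sm[:,2]-sm[:,0]).astype(float)); print(v,[(i+215.5,int(d[i])) for i in range(len(d)) if abs(d[i])>30])
print(onz(253.6,215,66),onz(254.6,215,66))
E
```

```text
px 254.06687927246094 212.71018981933594 13.345078468322754 angle 0.8082282342858311 bolt 44.60229326060633 miss 7.277679153763659e-05 knob [455.95369866 258.35252636  93.38386451] in tool [ 1.32273947 -0.69898183 45.50321333]
[431.708512   251.79585838 131.35703487] [ 0.97130777 -0.92304958 -0.39037426] 40.05193735772666 0.0 15.3333
188 [(246.5, 47), (247.5, 113), (261.5, -56), (262.5, -87)]
192 [(246.5, 65), (247.5, 39), (262.5, -42), (273.5, -54)]
196 []
200 []
204 [(263.5, 33)]
208 [(241.5, -34), (242.5, -39)]
212 [(240.5, -62), (241.5, -38), (267.5, 49)]
216 [(240.5, -81), (241.5, -45), (267.5, 46), (276.5, 31)]
220 [(241.5, -61), (242.5, -58), (265.5, 32), (266.5, 70)]
224 [(244.5, -63), (245.5, -53), (262.5, 79), (263.5, 32), (264.5, 35)]
228 [(251.5, -35)]
[551.55441246 116.02223512] [551.55462609 116.83029901]
```

View pics/w5.png

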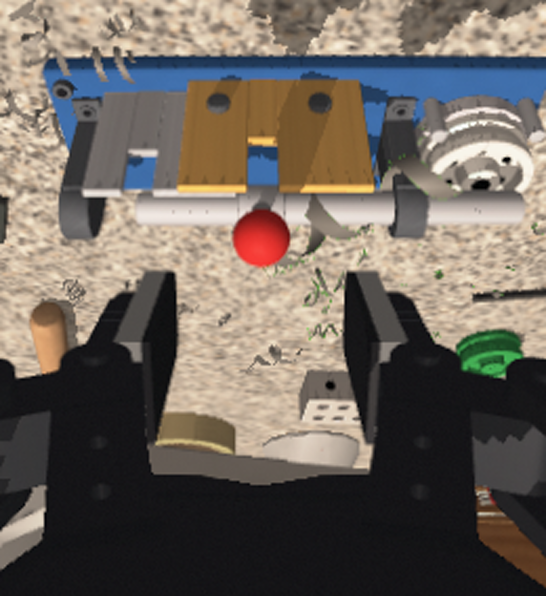

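The crop shows the knob at crop (261,237). The brass notch is at crop u≈246–278, centred at 262, so the handle stands over the notch to within about 0.5 mm. Next I press down with shut fingertips, tool tilted only 18°.

Run:
```python
from arc import *
Rt=tgtR(18); b=44.6
def tp(a,g): return knobpos(a,b)-(9+g)*Rt[:,2]+0.85*Rt[:,1]
p0=tp(.81,5); print("to start",p0,row(p0,Rt))
for a in np.arange(.8,-.06,-.05): print(round(a,2),np.round(Rt.T@(tp(a,0)-p0),1))
```

```text
to start [451.64001951 257.94339592 106.77202169] (array([-3.9,  0.3, 31.1]), array([-0.0e+00,  1.7e+01, -1.0e-02]))
0.8 [ 0.5 -0.   5.3]
0.75 [3.2 0.  6.7]
0.7 [ 5.8 -0.   8.2]
0.65 [ 8.3 -0.   9.8]
0.6 [10.7 -0.  11.6]
0.55 [13.  -0.  13.5]
0.5 [15.3 -0.  15.5]
0.45 [17.4 -0.  17.6]
0.4 [19.4 -0.  19.8]
0.35 [21.3 -0.  22.1]
0.3 [23.1 -0.  24.5]
0.25 [24.8 -0.  27. ]
0.2 [26.3 -0.  29.6]
0.15 [27.7 -0.  32.3]
0.1 [29. -0. 35.]
0.05 [30.1 -0.  37.7]
-0.0 [31.1 -0.  40.6]
-0.05 [32.  -0.  43.4]
```

Call:
play_rows:
  rows:
    - [0,0,0,0,6,0,20]
    - [-4,0.3,0,0,12,0,0]
    - [-4,0.3,0,0,17,0,0]
    - [-4,0.3,0,0,17,0,0]
    - [-4,0.3,10,0,17,0,0]
    - [-4,0.3,20,0,17,0,0]
    - [-4,0.3,31,0,17,0,0]
    - [-4,0.3,31,0,17,0,0]
    - [-4,0.3,31,0,17,0,0]
    - [-4,0.3,31,0,17,0,0]

```text
t: 16.27
position: [450.8, 257.9, 107.0]
tcp_rot: [0.155, -0.143, 0.977, 0.023]
force: [0.4, 0.2, -0.5]
opening: 0.2
grip_force: 0.0
```

Call:
play_rows:
  rows:
    - [0.5,0,3,0,0,0,0]
    - [0.5,0,5.3,0,0,0,0]
    - [3.2,0,6.7,0,0,0,0]
    - [4.5,0,7.5,0,0,0,0]
    - [5.8,0,8.2,0,0,0,0]
    - [5.8,0,8.2,0,0,0,0]
    - [5.8,0,8.2,0,0,0,0]
    - [5.8,0,8.2,0,0,0,0]
    - [5.8,0,8.2,0,0,0,0]
    - [5.8,0,8.2,0,0,0,0]

```text
t: 17.1
position: [448.6, 257.1, 97.8]
tcp_rot: [0.155, -0.143, 0.977, 0.023]
force: [-1.0, 0.8, 0.5]
opening: 0.2
grip_force: 0.4
```

Call:
play_rows:
  rows:
    - [1.2,0,0.8,0,0,0,0]
    - [2.5,0,1.6,0,0,0,0]
    - [2.5,0,1.6,0,0,0,0]
    - [3.7,0,2.5,0,0,0,0]
    - [3.7,0,2.5,0,0,0,0]
    - [4.9,0,3.4,0,0,0,0]
    - [4.9,0,3.4,0,0,0,0]
    - [4.9,0,3.4,0,0,0,0]
    - [4.9,0,3.4,0,0,0,0]
    - [4.9,0,3.4,0,0,0,0]

```text
t: 17.93
position: [444.5, 255.9, 92.7]
tcp_rot: [0.154, -0.143, 0.977, 0.023]
force: [-4.7, -1.3, 4.3]
opening: -0.0
grip_force: 3.0
```

```bash
python3 arc.py
python3 - <<'E'
from h import *
for i in range(6):
    eyes.camera("top"); print(np.round(manip.get_state()["force"],1))
E
```

```text
px 254.0 226.0 5.000100135803223 angle 0.4780071951322511 bolt 44.81017026845227 miss 0.00010178954493454066 knob [444.56487038 255.15274496  77.60063912] in tool [ 4.84671947 -0.76558759 14.29670688]
[444.54176846 255.94528649  92.69514096] [-4.67664309 -1.3440916   4.26272344] -0.015496848837656504 2.9567773640155792 17.9333
[-5.5 -2.7  4.2]
[-5.1 -1.2  4.6]
[-5.9 -3.   3.4]
[-5.5 -2.4  4.1]
[-5.  -2.9  4.8]
[-5.2 -1.6  4.9]
```

The force is mostly radial and the tip isn't turning the handle, so I back off. Next I lay the closed fingers' underside on the knob with the tool at 45°.

Run:
```python
from arc import *
Rt=tgtR(45); b=44.6
P=knobpos(.65,b); p=P-35*Rt[:,0]-20*Rt[:,2]+.85*Rt[:,1]; print(p,row(p,Rt))
```

```text
[459.81763758 260.39679891 125.20205731] (array([-25.1,  -0.1, -26. ]), array([ -0.  , -27.05,  -0.  ]))
```

Call:
play_rows:
  rows:
    - [0,0,-15,0,0,0,0]
    - [0,0,-30,0,0,0,0]
    - [-10,0,-38,0,-7,0,0]
    - [-20,0,-36,0,-14,0,0]
    - [-25,0,-32,0,-21,0,0]
    - [-25,0,-26,0,-27,0,0]
    - [-25,0,-26,0,-27,0,0]
    - [-25,0,-26,0,-27,0,0]
    - [-25,0,-26,0,-27,0,0]
    - [-25,0,-26,0,-27,0,0]

```text
t: 19.12
position: [460.0, 260.6, 125.1]
tcp_rot: [0.378, -0.134, 0.914, 0.055]
force: [0.2, -0.9, 0.1]
opening: -0.3
grip_force: 0.0
```

```bash
python3 arc.py w6.png
```

```text
px 253.5 165.57142639160156 16.37968635559082 angle 0.6155731558739552 bolt 44.55866604581211 miss 0.00011557174730962082 knob [448.7445215  256.14412123  84.64559396] in tool [37.16155603 -1.03575663 20.12372628]
[460.04030837 260.61524475 125.13550198] [ 0.22506249 -0.94821852  0.06403558] -0.25819133738715 0.0 19.1167
```

View pics/w6.png

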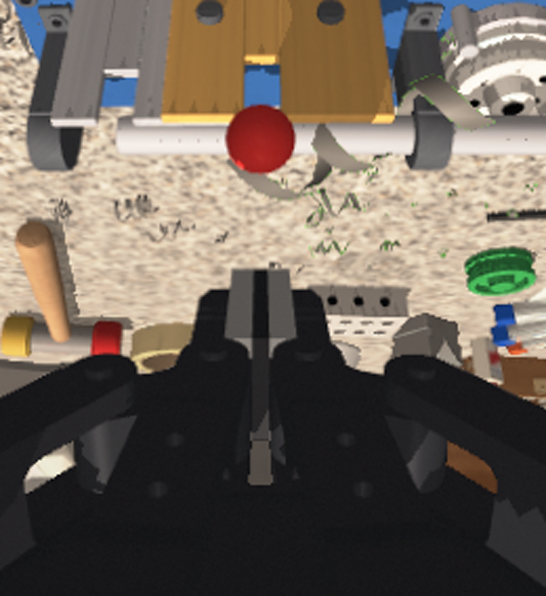

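The crop shows the knob at crop (261,138) and the notch centred at about crop 263, so the bolt is roughly 0.8 mm short. I nudge it with a loose straddle first.

Call:
play_rows:
  rows:
    - [15,0,-15,0,0,0,20]
    - [30,0,-15,0,0,0,30]
    - [37,0,-10,0,0,0,30]
    - [37,0,0,0,0,0,30]
    - [37,0,12,0,0,0,30]
    - [37,0,24,0,0,0,30]
    - [37,0,33,0,0,0,30]
    - [37,0,33,0,0,0,24]
    - [37,0,33,0,0,0,20.5]
    - [37,0,33,0,0,0,19.5]

```text
t: 20.0
position: [461.2, 262.5, 80.3]
tcp_rot: [0.376, -0.134, 0.915, 0.054]
force: [2.2, -2.6, -2.3]
opening: 19.5
grip_force: 1.2
```

```bash
python3 arc.py
```

```text
px 250.92138671875 244.45294189453125 19.09803009033203 angle 0.6232531852492639 bolt 44.89482831921114 miss 0.00012275664230989737 knob [448.9041596  256.54298006  85.02078672] in tool [  6.29400499  -2.20703255 -12.81606745]
[461.19502773 262.50447642  80.3162997 ] [ 2.17298648 -2.64766443 -2.33424117] 19.457613356352372 1.201421320438385 20.0
```

Call:
play_rows:
  rows:
    - [0,0.2,0,0,0,0,19.5]
    - [0,0.4,0,0,0,0,19.5]
    - [0,0.4,0,0,0,0,19.5]
    - [0,0.4,0,0,0,0,19.5]
    - [0,0.4,0,0,0,0,19.5]
    - [0,0.4,0,0,0,0,19.5]
    - [0,0.4,0,0,0,0,19.5]
    - [0,0.4,0,0,0,0,19.5]
    - [0,0.4,0,0,0,0,19.5]
    - [0,0.4,0,0,0,0,19.5]

```text
t: 20.88
position: [460.7, 263.0, 80.0]
tcp_rot: [0.376, -0.134, 0.915, 0.054]
force: [0.2, -2.0, 0.7]
opening: 19.7
grip_force: 1.2
```

```bash
python3 arc.py
```

```text
px 250.9978790283203 244.48194885253906 19.14589500427246 angle 0.6160886957692346 bolt 45.50159781338942 miss 6.845459980145452e-05 knob [448.49067422 257.05241696  84.67084388] in tool [  6.23772806  -2.17218657 -12.72902142]
[460.69053413 262.96008644  79.98912502] [ 0.17339913 -1.99302651  0.7492059 ] 19.663523110877172 1.2461940944194794 20.8833
```

Call:
play_rows:
  rows:
    - [0,-0.6,0,0,0,0,24]
    - [0,-1.3,0,0,0,0,28]
    - [0,-1.3,-18,0,0,0,28]
    - [0,-1.3,-38,0,0,0,20]
    - [-12,-1.3,-38,0,0,0,0]
    - [-26,-1.3,-38,0,0,0,0]
    - [-26,-1.3,-38,0,0,0,0]
    - [-26,-1.3,-30,0,0,0,0]
    - [-26,-1.3,-18,0,0,0,0]
    - [-26,-1.3,-8,0,0,0,0]

```text
t: 21.77
position: [473.3, 265.5, 103.2]
tcp_rot: [0.376, -0.134, 0.915, 0.055]
force: [-0.3, 0.4, -0.5]
opening: 0.1
grip_force: 0.0
```

```bash
python3 arc.py
```

```text
px 253.81387329101562 186.77737426757812 19.127702713012695 angle 0.6110115300284779 bolt 45.567023672808716 miss 0.00010084472555564571 knob [448.30387353 257.06468094  84.42177593] in tool [31.95599869 -0.8674766  -5.1254066 ]
[473.29336194 265.45961864 103.2169522 ] [-0.30843175  0.40498403 -0.45171075] 0.06991186139628587 0.0 21.7667
```

Call:
play_rows:
  rows:
    - [4,0,0,0,0,0,0]
    - [8,0,0,0,0,0,0]
    - [11,0,0,0,0,0,0]
    - [12,0,0.2,0,0,0,0]
    - [13,0,0.4,0,0,0,0]
    - [14,0,0.5,0,0,0,0]
    - [14,0,0.5,0,0,0,0]
    - [15,0,0.7,0,0,0,0]
    - [15,0,0.7,0,0,0,0]
    - [15,0,0.7,0,0,0,0]

```text
t: 22.65
position: [463.7, 262.5, 93.0]
tcp_rot: [0.376, -0.134, 0.915, 0.054]
force: [-0.2, 0.5, 1.8]
opening: 0.2
grip_force: 0.4
```

```bash
python3 arc.py
```

```text
px 253.83963012695312 210.91510009765625 18.93381118774414 angle 0.571076171103262 bolt 45.526735695759 miss 8.796134334751555e-05 knob [447.03666426 256.64243789  82.43226593] in tool [20.01466345 -0.85332983 -4.90161816]
[463.73655905 262.53345712  93.00346228] [-0.15676422  0.54776777  1.78335744] 0.23540146574446272 0.36873767618089914 22.65
```

Call:
play_rows:
  rows:
    - [1,0,0.2,0,0,0,0]
    - [2,0,0.5,0,0,0,0]
    - [3,0,0.7,0,0,0,0]
    - [3,0,0.7,0,0,0,0]
    - [4,0,1,0,0,0,0]
    - [4,0,1,0,0,0,0]
    - [4,0,1,0,0,0,0]
    - [4,0,1,0,0,0,0]
    - [4,0,1,0,0,0,0]
    - [4,0,1,0,0,0,0]

```text
t: 23.53
position: [461.6, 261.9, 89.4]
tcp_rot: [0.376, -0.134, 0.915, 0.054]
force: [0.3, -1.2, 0.0]
opening: 0.2
grip_force: 0.0
```

```bash
python3 arc.py
```

```text
px 253.80215454101562 210.5431671142578 18.928295135498047 angle 0.49714978803379684 bolt 45.507500239012266 miss 5.220232252158639e-05 knob [444.87986677 255.97528515  78.6153379 ] in tool [20.15473538 -0.87119574 -4.76500562]
[461.58039146 261.88672188  89.37754073] [ 2.82459041e-01 -1.23780144e+00  6.72566800e-04] 0.20716288483452217 0.017184143071062863 23.5333
```

Below the edge with no resistance, so it is in the notch. Lowering on.

Call:
play_rows:
  rows:
    - [2,0,0.7,0,0,0,0]
    - [4,0,1.4,0,0,0,0]
    - [5.5,0,1.9,0,0,0,0]
    - [7.5,0,2.8,0,0,0,0]
    - [9.2,0,3.6,0,0,0,0]
    - [11,0,4.4,0,0,0,0]
    - [12.7,0,5.4,0,0,0,0]
    - [14.4,0,6.4,0,0,0,0]
    - [16,0,7.5,0,0,0,0]
    - [16,0,7.5,0,0,0,0]

```text
t: 24.42
position: [459.2, 263.1, 76.7]
tcp_rot: [0.373, -0.134, 0.917, 0.053]
force: [0.4, -0.2, 0.4]
opening: -0.2
grip_force: 0.4
```

```bash
python3 arc.py
```

```text
px 249.84579467773438 213.39720153808594 19.30372428894043 angle 0.3173660990318059 bolt 45.478045746713605 miss 9.618811889451932e-05 knob [440.80138643 254.72093089  68.72391682] in tool [19.95956035 -2.71513668 -8.23805981]
[459.23707762 263.06041995  76.73639825] [ 0.395768   -0.15926037  0.41790169] -0.1935222036092069 0.4051192570477724 24.4167
```

Run:
```python
from arc import *
print(np.round(manip.get_state()["qpos"],3))
for th in (20,25,30):
    Rt=tgtR(th); b=45.5
    P=lambda a,o=20: knobpos(a,b)-o*Rt[:,0]+5*Rt[:,2]+.85*Rt[:,1]
    print(th,row(P(.317,30),Rt))
    for a in (.317,.3,.2,.1,0,-.05,-.1): print(a,np.round(Rt.T@(P(a)-P(.317,30)),1))
```

```text
[ 0.414  0.178 -1.176 -0.551 -0.088  0.088]
20 (array([-5.3, -1.8,  8.7]), array([-0.16, 24.23, -0.04]))
0.317 [10. -0. -0.]
0.3 [10.6  0.   0.8]
0.2 [14.  -0.   5.8]
0.1 [16.9  0.  11. ]
0 [19.2 -0.  16.6]
-0.05 [20.2 -0.  19.4]
-0.1 [21.   0.  22.3]
25 (array([-6.7, -1.8,  6.5]), array([-0.17, 19.23, -0.03]))
0.317 [10.  0.  0.]
0.3 [10.7  0.   0.7]
0.2 [14.5  0.   5.4]
0.1 [17.8  0.  10.4]
0 [20.6  0.  15.7]
-0.05 [21.8  0.  18.4]
-0.1 [22.9  0.  21.2]
30 (array([-7.9, -1.8,  4.1]), array([-0.17, 14.23, -0.02]))
0.317 [10.  0. -0.]
0.3 [10.8  0.   0.7]
0.2 [14.9  0.   5. ]
0.1 [18.7  0.   9.7]
0 [21.9  0.  14.7]
-0.05 [23.4  0.  17.3]
-0.1 [24.7  0.  20. ]
```

Run:
```python
from arc import *
Rt=tgtR(15); b=45.5
P=lambda a,g=0: knobpos(a,b)-(9+g)*Rt[:,2]+.85*Rt[:,1]
print(P(.317,8),row(P(.317,8),Rt))
for a in (.317,.25,.2,.15,.1,.05,0,-.05,-.1): print(a,np.round(Rt.T@(P(a)-P(.317,8)),1))
```

```text
[436.32991321 254.28977521  85.12378563] (array([ 11.7,  -1.9, -23. ]), array([-0.16, 29.23, -0.05]))
0.317 [0. 0. 8.]
0.25 [ 2.1  0.  11.4]
0.2 [ 3.5  0.  14.1]
0.15 [ 4.8  0.  16.8]
0.1 [ 5.9  0.  19.6]
0.05 [ 6.9  0.  22.4]
0 [ 7.7  0.  25.3]
-0.05 [ 8.4  0.  28.2]
-0.1 [ 9.   0.  31.2]
```

Call:
play_rows:
  rows:
    - [-3,0,-5,0,0,0,0]
    - [-6,0,-15,0,0,0,0]
    - [-6,0,-30,0,6,0,0]
    - [-6,0,-35,0,12,0,0]
    - [-6,0,-35,0,18,0,0]
    - [-6,0,-35,0,24,0,0]
    - [-6,0,-35,0,29,0,0]
    - [-6,0,-35,0,29,0,0]
    - [-6,0,-35,0,29,0,0]
    - [-6,0,-35,0,29,0,0]

```text
t: 25.3
position: [441.6, 257.7, 106.7]
tcp_rot: [0.131, -0.143, 0.981, 0.018]
force: [-0.7, -0.7, 0.3]
opening: 0.0
grip_force: 0.0
```

Run:
```python
from arc import *
Rt=tgtR(15); b=45.5
P=lambda a,g=0: knobpos(a,b)-(9+g)*Rt[:,2]+.85*Rt[:,1]
print(manip.get_state()["position"],row(P(.317,8),Rt))
```

```text
[441.59981127 257.74077234 106.74221229] (array([11.5, -1.8, 19.3]), array([-0.15,  0.22, -0.11]))
```

Call:
play_rows:
  rows:
    - [6,-1,0,0,0,0,0]
    - [11.5,-1.8,8,0,0,0,0]
    - [11.5,-1.8,19,0,0,0,0]
    - [11.5,-1.8,25,0,0,0,0]
    - [12,-1.8,28,0,0,0,0]
    - [13,-1.8,30,0,0,0,0]
    - [14.3,-1.8,32,0,0,0,0]
    - [15,-1.8,33.4,0,0,0,0]
    - [15,-1.8,33.4,0,0,0,0]
    - [15,-1.8,33.4,0,0,0,0]

```text
t: 26.13
position: [435.2, 254.0, 70.3]
tcp_rot: [0.132, -0.143, 0.981, 0.018]
force: [0.2, -0.1, 0.2]
opening: -0.2
grip_force: 0.0
```

```bash
python3 arc.py
```

```text
px 254.5 226.0 9.500100135803223 angle 0.009847049711210684 bolt 45.824472340907725 miss 9.577670775125968e-05 knob [437.83464202 254.19254633  50.59081343] in tool [ 2.70665279 -0.47917027 19.65536911]
[435.22427907 253.9570598   70.26362868] [ 0.21022648 -0.06258378  0.23070175] -0.22778133780292992 0.0 26.1333
```

Call:
play_rows:
  rows:
    - [0.7,0,1.4,0,0,0,0]
    - [1.3,0,2.7,0,0,0,0]
    - [1.8,0,4.1,0,0,0,0]
    - [2.4,0,5.5,0,0,0,0]
    - [2.9,0,6.9,0,0,0,0]
    - [3.4,0,8.3,0,0,0,0]
    - [3.4,0,8.3,0,0,0,0]
    - [3.4,0,8.3,0,0,0,0]
    - [3.4,0,8.3,0,0,0,0]
    - [3.4,0,8.3,0,0,0,0]

```text
t: 27.02
position: [434.1, 253.6, 61.2]
tcp_rot: [0.132, -0.143, 0.981, 0.018]
force: [-0.2, -0.0, -0.8]
opening: 0.1
grip_force: 0.0
```

```bash
python3 arc.py
```

```text
px 254.0 226.0 8.000100135803223 angle -0.19280440270822802 bolt 45.497338284304725 miss 0.0001005616419793612 knob [438.99072587 254.19784877  38.50327496] in tool [ 1.27637831 -0.76081651 23.19350331]
[434.09058661 253.58287089  61.21355934] [-0.15587696 -0.01734233 -0.84390252] 0.05941794073759153 0.0 27.0167
```

Call:
play_rows:
  rows:
    - [0.2,0,0.7,0,0,0,0]
    - [0.4,0,1.4,0,0,0,0]
    - [0.6,0,2.1,0,0,0,0]
    - [0.6,0,2.1,0,0,0,0]
    - [0.6,0,2.1,0,0,0,0]
    - [0.6,0,-10,0,0,0,0]
    - [0.6,0,-30,0,0,0,10]
    - [0.6,0,-45,0,0,0,30]
    - [0.6,0,-45,0,0,0,40]
    - [0.6,0,-45,0,0,0,40]

```text
t: 27.9
position: [422.4, 250.3, 104.8]
tcp_rot: [0.132, -0.143, 0.981, 0.018]
force: [0.1, 0.2, 0.1]
opening: 39.6
grip_force: 0.0
```

```bash
python3 arc.py w7.png
```

```text
px 253.75509643554688 210.37754821777344 13.259612083435059 angle 0.0006427236096838668 bolt 45.43769491105279 miss 6.532875683836919e-05 knob [437.94301224 253.82124986  50.03856341] in tool [-0.85740662 -0.90603161 57.02164402]
[422.41329127 250.2555845  104.80294713] [0.06309236 0.15478555 0.14130334] 39.619644858716484 0.0 27.9
```

View pics/w7.png

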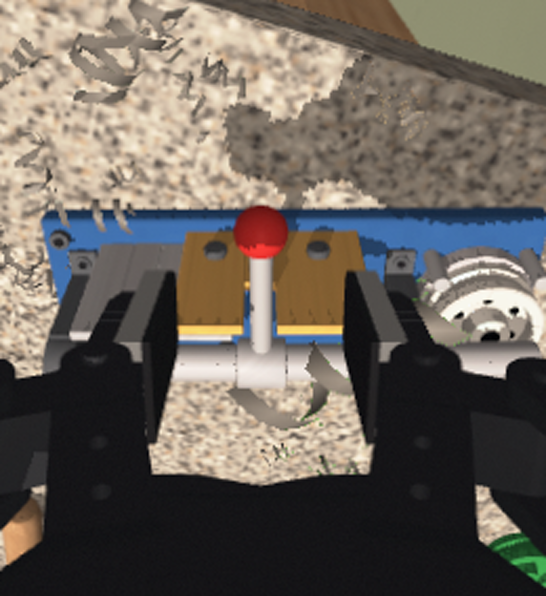

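The crop shows the stem lying in the brass notch (crop 261,290) with the knob level. The fitted angle is about 0.00 rad and travel about 45 mm, the hub is in its nest and the robot is clear.

```bash
python3 -c "
from cell import job
print(job.finish_job())"
```

```text
the job is handed in; nothing more can be done
None
```

The bolt is shot about 45 mm over the hub, the handle lies down in the brass keep plate's notch (about 0 rad by the wrist camera), the hub is in its nest, and the job is handed in; no verdict was returned.

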